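Slide the valve plate under the test bridge and start the test

ROBOT

A 6-joint arm with a two-finger parallel gripper is mounted at the origin on the work surface. World frame = base frame: x ahead of the robot, y to its left, z up, the work surface at z = 0. Lengths are in mm, angles in rad, forces in N, time in s.
With the tool pointing down it reaches from about 275 to 750 mm from the base axis. Payload 10.2 kg.
Tool frame: the origin (TCP) lies between the finger pads; the fingertips stand ctrl.tips_ahead ahead of it and the grasp point (between the pads) lies 8 mm behind it (ctrl.tips_ahead is the distance from the TCP to the fingertips, in mm); z points along the fingers, y is the direction in which the jaws open and shut (so a half turn about z gives the same grasp; the last joint's range is limited). The gripper opens to 85 mm and grips with 20 to 120 N. Pads are 22 mm wide; open, the fingers measure 114 mm over their backs; the gripper's body (76 mm by 85 mm) begins 54 mm behind the grasp point. The pads swing forward as they close: fully open they stand 13 mm farther back than shut.
Start: joints at [-1.349, 0.313, 1.498, -0, 1.331, -0.223], TCP at [225.884, -473.928, 242.294] pointing down, gripper open.
Joint ranges: [-2.94, 2.94], [-0.97, 2.17], [0.19, 2.56], [-1.23, 4.37], [0.02, 3.11], [-2.88, 2.88]. Speed limits (rad/s): [2.39, 2.39, 3.01, 3.14, 3.14, 3.14].

INTERFACE

Orientations are given as a unit quaternion [w, x, y, z].
In Python, from rig import ctrl gives the robot as it stands. The module is installed in compiled form; this text tells all that it offers.
- The arm moves only by the tool move_arm, never from a script. Its argument "motion" is a list of rows, each an object with "offset": the shift along the tool's x, y, z in m, a list of three; "angular": the turn, a rotation vector about the tool's x, y, z in degrees, a list of three; "jaw": the finger opening in m, from 0 to 0.0854. In form: [{"offset": [tx, ty, tz], "angular": [ax, ay, az], "jaw": jaw}, ...]. A call has 1 to 5 rows; each row is the pose to reach, as a shift and turn from the pose commanded when the call began, along the tool's axes at that moment; what a row does not reach only later rows make up. A row lasts 1/8 s, in which the tool goes at most 62.5 mm and 10.7 degrees, less where a joint would pass 70% of its speed; a pose out of reach is approached as far as the arm can. A call with a gripper value outside its range is refused whole. The fingers move at their own pace and stop on an object; "squeeze" is the grip in N (left out, the last holds). Time passes only in rows, so rows that repeat a pose let the fingers close. It gives the time, the measured TCP pose, the force and the opening at its end, in the units of the state.
- ctrl.sense(): the state, without advancing time (a new reading comes with each control period).
- ctrl.capture(name): name is "scene" or "top" or "wrist"; returns a dict with "img" (384x512x3 uint8, red, green, blue), "intrinsics" (3x3 intrinsics, pixels), "k1" (the pictures are not rectified: a ray, as slopes to the right and down, at radius r is drawn at 1 + k1 r^2 times it, then the intrinsics apply), "rvec" (rotation vector, rad) and "tvec" (3), from world to camera coordinates, as OpenCV has them. Camera axes: x right, y down, z forward; pixel columns grow to the right and rows downward; lengths in mm; the calibration is good to about 2 mm. A picture is of the moment at which its call begins. There is no depth.
- ctrl.finish_job(): hands the job in, once; it reports no verdict.
The state is a dict: "time_s": time; "joints": joint angles; "dq": joint speeds; "tau": joint torques, N m; "eef_pos": TCP position; "ee_rot": TCP orientation; "force": force on the tool from outside, world axes, zero at the start; "wrist_torque": the same for the moment, N m; "grip_width": opening from 0.0 (shut) to 1.0 (fully open).
Only numpy, scipy, OpenCV 4.12 (cv2) and the standard library are available. Lean on these libraries where they do the work, as an engineer would, in place of code of your own. Each camera call takes 0.05 s, during which the arm holds its last target. There are 200 camera calls.

TASK

Push the blue valve plate flat along the bench, in under the low test bridge, until its leading edge sits square against the red stop on the far side; do not grip it, lift it or tip it. Then, with the plate home, press the green start button fully down and let it spring back. Leave the other things on the bench where they are, and finish clear of everything.

Things in the scene. Friction and masses are not known exactly. Their poses are not given: they have to be found in the camera images.
- valve_plate: loose blue plate flat on the bench, 110 (its own x) by 80 (its y) by 14 mm thick, 0.23 to 0.43 kg; dark circles are surface marks. Origin at the centre of its underside, z up. Its +x short edge is the leading edge: it starts outside the entry, that edge turned roughly towards the bridge (within about 17 degrees).
- test_bridge: fixed fixture. Origin on the bench under the middle of the bridge, z up; +x is the way the plate goes in (roughly world +y, within about 20 degrees). Aluminium beam x -25 to +25, y -68 to +68 mm, underside 18 and top 40 mm above the bench. Between its dark legs, which run on to the stop, the clear channel is 96 mm wide (y -48 to +48).
- bridge_entry (a point): middle of the channel mouth, on the bench, bridge frame (-25, 0, 0) mm; axes as the bridge. Two dark 14 mm high wings flare out from here to about x -56, y +-72 mm in the bridge frame. When home, the plate's trailing edge still sticks out 40 mm from this mouth.
- bridge_stop (a point): middle of the foot of the red stop's face, bridge frame (45, 0, 0) mm; axes as the bridge. The bar is 22 mm high. With the plate home its origin lies at x -10 mm in the bridge frame. A dial gauge stands on the stop (bridge frame x 27 to 83, y 33 to 56 mm, up to 106 mm high).
- start_button (a joint): travel of the green button, m: 0 released, 0.006 fully down; springs back; 5 N holds it fully down
- start_button_top (a point): centre of the top face of the round green button (diameter 36 mm) on its grey housing, which stands on the bench at the robot's left; it is pressed straight down. Top face 22 mm above the bench when released; housing 52 mm across, 12 mm high
- cartridge_1: bystander: stepped aluminium valve cartridge standing upright, diameter 30, height 58 mm; origin at the centre of its underside
- cartridge_2: bystander: stepped steel valve cartridge standing upright, diameter 30, height 58 mm; origin at the centre of its underside
- brass_fitting: bystander: brass fitting standing upright, diameter 32, height 40 mm; origin at the centre of its underside
- grease_jar: bystander: small closed jar with red lid, diameter 52, height 55 mm; origin at the centre of its underside
- screwdriver: bystander: screwdriver with red handle lying on the bench; about 200 mm long along its own x
- spare_gauge: bystander: round dial gauge lying on its back, diameter 62, height 22 mm, with a short brass stem towards its own -x; origin at the centre of its underside
Not all that is in view belongs to the job. Leave any pink look-alike of the test_bridge alone.

How it is judged (in metres and radians):
On the way, in this order (a step that is already met when the one before it is completed fails the run):
1. the plate lies home under the bridge, square against the stop (x of valve_plate in the frame of test_bridge between -0.014 and -0.004 m and y of valve_plate in the frame of test_bridge between -0.014 and 0.014 m and angle between the x axis of valve_plate and the x axis of test_bridge, either way round below 0.06 rad and angle between valve_plate's own z axis and vertical below 0.04 rad), for 0.2 s.
2. the green button is pressed down with the plate home (all of step 1 and value of joint start_button above 0.0045 m), for 0.05 s.
At the end, for the whole second after the job is handed in: the plate lies flat and at rest under the bridge, its leading edge within 4 mm of the stop and square to it within 0.06 rad (3.4 degrees), and the button, having been pressed past 4.5 of its 6 mm, is back up (under 1.5 mm) (all of step 1 and value of joint start_button below 0.0015 m and linear speed of valve_plate below 0.01 m/s); the robot touches nothing.
It fails at once if the plate is lifted off the bench (by more than 6 mm) (height (world z) of valve_plate above 0.006 m).
It fails at once if the plate is tipped (by more than 0.12 rad) (angle between valve_plate's own z axis and vertical above 0.12 rad).
It fails at once if the button is pressed while the plate is not home (value of joint start_button above 0.003 m and not (x of valve_plate in the frame of test_bridge between -0.014 and -0.004 m and y of valve_plate in the frame of test_bridge between -0.014 and 0.014 m and angle between the x axis of valve_plate and the x axis of test_bridge, either way round below 0.06 rad and angle between valve_plate's own z axis and vertical below 0.04 rad)).
It fails at once if a bystander is moved by more than 25 mm or knocked over (distance of any of cartridge_1, cartridge_2, brass_fitting, grease_jar, screwdriver, spare_gauge from where it was at the start of the episode above 0.025 m or angle between any of cartridge_1, cartridge_2, brass_fitting, grease_jar, spare_gauge's own z axis and vertical above 0.5 rad).
It also fails if it takes over 64 s, if anything falls off the work surface, if the arm or the gripper's body presses on something with over 40 N, if the wrist force passes 120 N, or if a joint passes its speed limit or range.

## Working session

There is one attempt and no reset: what is moved stays moved. The work goes in short steps, Python scripts to look and compute and a tool call to move; the robot and the scene stay as the last step left them, time stands still between calls to the robot, and variables do not carry over. Pictures are saved under pics/ and viewed, about 8 in all and at most 12, crops included, and the job is handed in when it is done.

Besides the shell and the picture viewer there is one more tool, called after "Request:" in YAML: its name, and indented under it one key for each argument. move_arm: Moves the arm, as the interface text tells. Its arguments: {"type":"object","properties":{"motion":{"type":"array","items":{"type":"object","properties":{"offset":{"type":"array","items":{"type":"number"}},"angular":{"type":"array","items":{"type":"number"}},"jaw":{"type":"number"}}}},"squeeze":{"type":"number"}},"required":["motion"]}

```bash
mkdir -p pics; cat > h.py <<'E'
import numpy as np, cv2
from rig import ctrl
def cap(n,f=None):
    c=ctrl.capture(n)
    if f: cv2.imwrite('pics/'+f,c['img'][:,:,::-1])
    return c
def ray(c,u,v):
    K=np.array(c['intrinsics'],float);d=((u-K[0,2])/K[0,0],(v-K[1,2])/K[1,1])
    rd=np.hypot(*d);r=rd
    for _ in range(30): r=rd/(1+c['k1']*r*r)
    s=r/rd if rd>0 else 1
    R=cv2.Rodrigues(np.array(c['rvec'],float))[0];t=np.array(c['tvec'],float).ravel()
    return -R.T@t,R.T@np.array([d[0]*s,d[1]*s,1])
def pt(c,u,v,z=0):
    o,d=ray(c,u,v);return (o+d*(z-o[2])/d[2])
def proj(c,P):
    R=cv2.Rodrigues(np.array(c['rvec'],float))[0];p=np.atleast_2d(P)@R.T+np.array(c['tvec'],float).ravel()
    x=p[:,:2]/p[:,2:];x=x*(1+c['k1']*(x**2).sum(1,keepdims=True))
    K=np.array(c['intrinsics'],float);return x*[K[0,0],K[1,1]]+K[:2,2]
E
python3 - <<'E'
from h import *
import pickle
a=cap('top');b=cap('scene');pickle.dump((a,b),open('ab.pkl','wb'))
cv2.imwrite('pics/top.png',cv2.resize(a['img'][:,:,::-1],(800,600),interpolation=2));cv2.imwrite('pics/scene.png',cv2.resize(b['img'][:,:,::-1],(800,600),interpolation=2))
s=ctrl.sense();print(s,ctrl.tips_ahead)
E
```

```text
{'time_s': 0.1, 'joints': array([-1.34943033e+00,  3.13364728e-01,  1.49832960e+00,  5.51777189e-06,
        1.33101655e+00, -2.23396396e-01]), 'dq': array([ 0.00055316, -0.00095445, -0.00368591, -0.00018463,  0.00040068,
       -0.00201618]), 'tau': array([ 1.94962631e-03, -4.12899613e+01, -2.60142785e+01, -1.50646292e-04,
        3.04750785e-03,  4.27396699e-06]), 'eef_pos': array([ 225.82230787, -473.71744124,  241.81916784]), 'ee_rot': array([-5.59106458e-04,  9.75375028e-01,  2.20552130e-01,  3.24719473e-06]), 'force': array([ 0.00133369,  0.78229237, -0.00699537]), 'wrist_torque': array([0.02546439, 0.06893128, 0.01807809]), 'grip_width': 0.9969019147720908} 11.0
```

View pics/top.png

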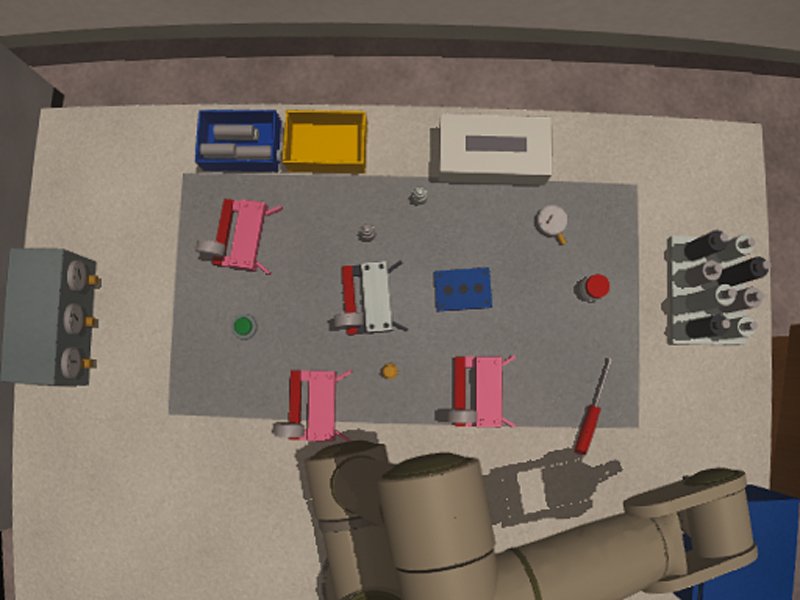

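View pics/scene.png

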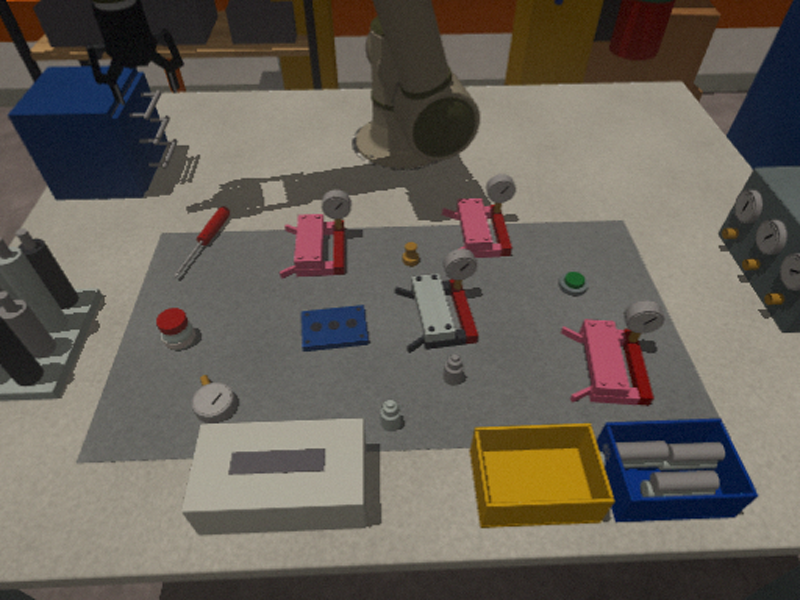

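The top view shows four bridge-like things: the grey one at (375,297) and pink ones at (240,235), (315,405) and (485,390). The grey/aluminium one with dark legs fits the description. The blue plate is at (463,289) and the green button at (243,326). I'll confirm these in a crop.

```bash
python3 - <<'E'
from h import *
import pickle
a,b=pickle.load(open('ab.pkl','rb'))
c=a['img'][155:225,205:325,::-1]  # scale 6.5
cv2.imwrite('pics/c1.png',cv2.resize(c,None,fx=6.5,fy=6.5,interpolation=cv2.INTER_CUBIC))
c=b['img'][160:235,180:315,::-1]
cv2.imwrite('pics/c2.png',cv2.resize(c,None,fx=5.9,fy=5.9,interpolation=cv2.INTER_CUBIC))
E
```

```text
(no output)
```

View pics/c1.png

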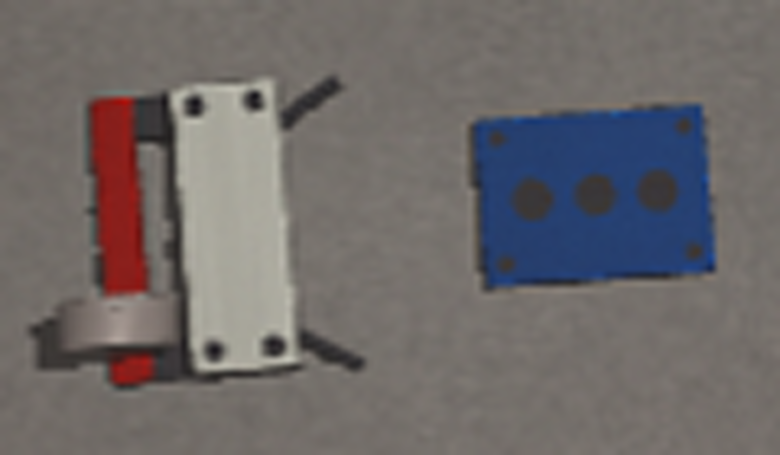

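View pics/c2.png

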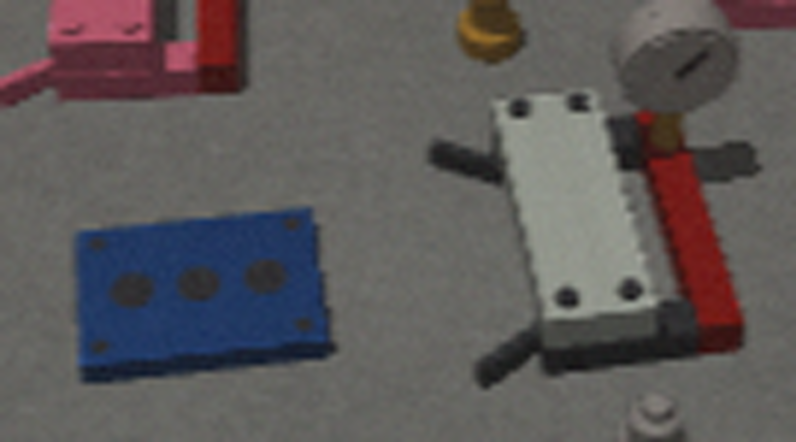

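The crops confirm that the grey beam with dark legs and wings, a red stop and a gauge is the target. Crop 1 (top view) beam corners are about (168,92), (273,80), (300,363) and (196,374). Plate corners are (474,122), (702,105), (714,270) and (486,287). Now I'll compute the poses.

```bash
python3 - <<'E'
from h import *
import pickle
from scipy.optimize import least_squares
a,b=pickle.load(open('ab.pkl','rb'))
f1=lambda p:np.array([[205+(x+.5)/6.5-.5,155+(y+.5)/6.5-.5] for x,y in p])
f2=lambda p:np.array([[180+(x+.5)/5.9-.5,160+(y+.5)/5.9-.5] for x,y in p])
def rect(x0,x1,y0,y1,z):return np.array([[x1,y1,z],[x0,y1,z],[x0,y0,z],[x1,y0,z]],float)
def fit(obj,obs,init):
    def P(q):
        c,s=np.cos(q[2]),np.sin(q[2]);return obj@np.array([[c,s,0],[-s,c,0],[0,0,1]])+[q[0],q[1],0]
    for cs in ([0],[1],[0,1]):
        r=least_squares(lambda q:np.concatenate([(proj(obs[i][0],P(q))-obs[i][1]).ravel() for i in cs]),init)
        print(cs,r.x.round(3),'rms px',np.sqrt((r.fun**2).mean()).round(2))
    return r.x
# plate axis order: leading(+x)=left in top; left side(+y) : x=+Y, y=-X -> down in top
pl=rect(-55,55,-40,40,14)
t=f1([(486,287),(714,270),(702,105),(474,122)]); s=f2([(312,208),(77,232),(83,369),(329,345)])
q0=pt(a,*t.mean(0),14);print('plate0',q0)
p=fit(pl,[(a,t),(b,s)],[q0[0],q0[1],1.57])
t=f1([(196,374),(300,363),(273,80),(168,92)]); s=f2([(595,90),(492,102),(543,320),(660,303)])
q0=pt(a,*t.mean(0),40);print('br0',q0)
g=fit(rect(-25,25,-68,68,40),[(a,t),(b,s)],[q0[0],q0[1],1.57])
np.save('pg.npy',np.array([p,g]))
c,s_=np.cos(g[2]),np.sin(g[2]);R=np.array([[c,s_],[-s_,c]])
print('plate in bridge',R@(p[:2]-g[:2]),np.degrees(p[2]-g[2]))
for nm,c,u,v in (('top',a,243,326),('scene',b,574,280)):
    print(nm,'button',pt(c,u*.64-.2,v*.64-.2,22))
for nm,u,v in (('brass',390,371),('cart',367,232),('gauge',347,322)):
    print(nm,pt(a,u*.64,v*.64,50))
E
```

```text
plate0 [ 590.93620716 -147.47981103   14.        ]
[0] [ 591.069 -147.58     1.668] rms px 0.12
[1] [ 591.711 -143.442    1.664] rms px 0.29
[0, 1] [ 591.265 -145.201    1.666] rms px 0.55
br0 [568.70011544  22.45634554  40.        ]
[0] [569.064  22.542   1.7  ] rms px 0.27
[1] [568.591  24.995   1.685] rms px 0.4
[0, 1] [568.914  23.897   1.693] rms px 0.47
plate in bridge [-170.56122878   -1.59042601] -1.5307946110448996
top button [504.37721137 287.0587763   22.        ]
scene button [509.41462919 288.15508568  22.        ]
brass [424.14829706  -9.46882021  50.        ]
cart [693.4275936   43.61239842  50.        ]
gauge [516.0035033   76.32640839  50.        ]
```

```bash
cat >> h.py <<'E'
from scipy.spatial.transform import Rotation as Ro
def todo(pos,yaw,s=None):
    "tool-frame offset (m) and rotvec (deg) to pos(mm), tool x at world yaw, tool down"
    s=s or ctrl.sense();R=Ro.from_quat(np.array(s['ee_rot'])[[1,2,3,0]])
    T=Ro.from_matrix(np.array([[np.cos(yaw),np.sin(yaw),0],[np.sin(yaw),-np.cos(yaw),0],[0,0,-1]]).T.T)
    print('t',s['time_s'],'pos',s['eef_pos'].round(1),'F',s['force'].round(2),'gw',round(s['grip_width'],3),'tips',ctrl.tips_ahead)
    print('offset',(R.inv().apply(np.array(pos)-s['eef_pos'])/1000).round(4),'ang',(R.inv()*T).as_rotvec(degrees=True).round(2))
def B(x,y,z=0):
    g=np.load('pg.npy')[1];c,s=np.cos(g[2]),np.sin(g[2]);return np.array([g[0]+c*x-s*y,g[1]+s*x+c*y,z])
E
python3 -c "
from h import *
todo(B(-266,0,242),np.load('pg.npy')[1][2])"
```

```text
t 0.1 pos [ 225.8 -473.7  241.8] F [ 0.    0.78 -0.01] gw 0.997 tips 11.0
offset [ 0.4395 -0.0493 -0.    ] ang [-5.000e-02 -5.000e-02 -7.151e+01]
```

Request:
move_arm:
  motion:
    - {"offset":[0.44,-0.049,0],"angular":[0,0,-71.5],"jaw":0.045}
    - {"offset":[0.44,-0.049,0],"angular":[0,0,-71.5],"jaw":0.045}
    - {"offset":[0.44,-0.049,0],"angular":[0,0,-71.5],"jaw":0.045}
    - {"offset":[0.44,-0.049,0],"angular":[0,0,-71.5],"jaw":0.045}
    - {"offset":[0.44,-0.049,0],"angular":[0,0,-71.5],"jaw":0.045}

```text
time_s: 0.72
eef_pos: [492.9, -307.7, 242.1]
ee_rot: [-0.0, 0.769, 0.64, -0.0]
force: [-0.3, -0.7, 0.4]
grip_width: 0.527
```

```bash
python3 -c "
from h import *
todo(B(-266,0,242),np.load('pg.npy')[1][2])"
```

```text
t 0.725 pos [ 492.9 -307.7  242.1] F [-0.29 -0.73  0.42] gw 0.527 tips 11.0
offset [0.0861 0.0944 0.0001] ang [-2.000e-02 -1.000e-02 -1.744e+01]
```

Request:
move_arm:
  motion:
    - {"offset":[0.086,0.094,0],"angular":[0,0,-17.4],"jaw":0.045}
    - {"offset":[0.086,0.094,0],"angular":[0,0,-17.4],"jaw":0.045}
    - {"offset":[0.086,0.094,0],"angular":[0,0,-17.4],"jaw":0.045}
    - {"offset":[0.086,0.094,0],"angular":[0,0,-17.4],"jaw":0.045}

```text
time_s: 1.23
eef_pos: [599.5, -242.4, 241.8]
ee_rot: [-0.0, 0.665, 0.746, -0.0]
force: [0.9, -0.1, 0.2]
grip_width: 0.529
```

```bash
python3 -c "
from h import *
todo(B(-266,0,40),np.load('pg.npy')[1][2])
c=cap('wrist');import pickle;pickle.dump(c,open('w.pkl','wb'));cv2.imwrite('pics/w1.png',c['img'][:,:,::-1])"
```

```text
t 1.225 pos [ 599.5 -242.4  241.8] F [ 0.89 -0.1   0.25] gw 0.529 tips 11.0
offset [0.0019 0.0023 0.2018] ang [-0.06 -0.02 -0.42]
```

View pics/w1.png

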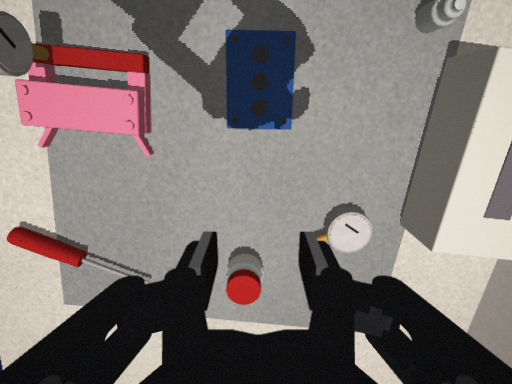

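The wrist view shows the plate at (260,80) ahead of the fingers. Its corners are about (227,30), (295,33), (292,129) and (227,128). The jar, spare gauge and screwdriver are clear of the descent spot.

```bash
python3 -c "
from h import *
import pickle
c=pickle.load(open('w.pkl','rb'))
P=[pt(c,u,v,14) for u,v in ((227,30),(295,33),(292,129),(227,128))]
m=sum(P)/4;print(np.round(P,1),m.round(1))
g=np.load('pg.npy')[1];k,s=np.cos(g[2]),np.sin(g[2]);print('bridge fr',np.array([[k,s],[-s,k]])@(m[:2]-g[:2]))"
```

```text
[[ 547.5  -93.9   14. ]
 [ 624.1  -88.1   14. ]
 [ 636.7 -194.    14. ]
 [ 556.6 -202.1   14. ]] [ 591.2 -144.5   14. ]
bridge fr [-169.85076107   -1.62962284]
```

Request:
move_arm:
  motion:
    - {"offset":[0.002,0.002,0.05],"angular":[0,0,-0.4],"jaw":0.045}
    - {"offset":[0.002,0.002,0.11],"angular":[0,0,-0.4],"jaw":0.045}
    - {"offset":[0.002,0.002,0.17],"angular":[0,0,-0.4],"jaw":0.045}
    - {"offset":[0.002,0.002,0.2],"angular":[0,0,-0.4],"jaw":0.045}
    - {"offset":[0.002,0.002,0.2],"angular":[0,0,-0.4],"jaw":0.045}

```text
time_s: 1.9
eef_pos: [599.7, -240.6, 40.7]
ee_rot: [-0.002, 0.663, 0.748, -0.0]
force: [-0.2, 0.6, 1.0]
grip_width: 0.53
```

```bash
python3 -c "
from h import *
todo(B(-266,0,16),np.load('pg.npy')[1][2])"
```

```text
t 1.9 pos [ 599.7 -240.6   40.7] F [-0.17  0.6   1.01] gw 0.53 tips 11.0
offset [0.0002 0.0017 0.0247] ang [-0.19 -0.15 -0.12]
```

Request:
move_arm:
  motion:
    - {"offset":[0,0.0015,0.01],"angular":[0,0,0],"jaw":0.045}
    - {"offset":[0,0.0015,0.02],"angular":[0,0,0],"jaw":0.045}
    - {"offset":[0,0.0015,0.022],"angular":[0,0,0],"jaw":0.045}
    - {"offset":[0,0.0015,0.024],"angular":[0,0,0],"jaw":0.045}
    - {"offset":[0,0.0015,0.024],"angular":[0,0,0],"jaw":0.045}

```text
time_s: 2.52
eef_pos: [603.1, -239.8, 18.5]
ee_rot: [0.0, 0.663, 0.749, 0.0]
force: [-0.5, -0.7, 0.2]
grip_width: 0.525
```

Request:
move_arm:
  motion:
    - {"offset":[0,0,0.001],"angular":[0,0,0],"jaw":0.045}
    - {"offset":[0,0,0.002],"angular":[0,0,0],"jaw":0.045}
    - {"offset":[0,0,0.003],"angular":[0,0,0],"jaw":0.045}

```text
time_s: 2.9
eef_pos: [603.1, -239.8, 15.3]
ee_rot: [0.0, 0.663, 0.749, -0.0]
force: [-0.1, -0.5, 0.2]
grip_width: 0.529
```

```bash
python3 -c "
from h import *
todo(B(-266,0,16),np.load('pg.npy')[1][2])
c=cap('scene');K=proj(c,[[600,-240,5]])[0];u,v=K.astype(int);print(u,v)
cv2.imwrite('pics/s2.png',cv2.resize(c['img'][v-50:v+40,max(u-60,0):u+60,::-1],None,fx=6,fy=6,interpolation=2))"
```

```text
t 2.9 pos [ 603.1 -239.8   15.3] F [-0.07 -0.5   0.16] gw 0.529 tips 11.0
offset [-0.0001 -0.0018 -0.0007] ang [0.   0.   0.01]
177 213
```

View pics/s2.png

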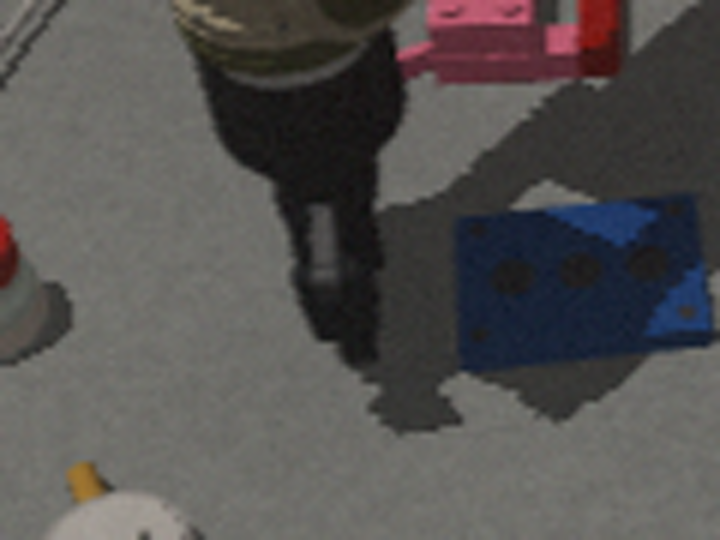

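The fingertips are at the bench behind the plate's trailing edge, with no contact yet. I'll go 2 mm lower and push along tool x.

Request:
move_arm:
  motion:
    - {"offset":[0.004,0,0.002],"angular":[0,0,0],"jaw":0.045}
    - {"offset":[0.01,0,0.002],"angular":[0,0,0],"jaw":0.045}
    - {"offset":[0.018,0,0.002],"angular":[0,0,0],"jaw":0.045}
    - {"offset":[0.026,0,0.002],"angular":[0,0,0],"jaw":0.045}
    - {"offset":[0.034,0,0.002],"angular":[0,0,0],"jaw":0.045}

```text
time_s: 3.58
eef_pos: [599.0, -205.5, 13.4]
ee_rot: [0.0, 0.663, 0.749, -0.0]
force: [0.7, -0.4, -0.6]
grip_width: 0.526
```

Request:
move_arm:
  motion:
    - {"offset":[0.008,0,0],"angular":[0,0,0],"jaw":0.045}
    - {"offset":[0.016,0,0],"angular":[0,0,0],"jaw":0.045}
    - {"offset":[0.024,0,0],"angular":[0,0,0],"jaw":0.045}
    - {"offset":[0.032,0,0],"angular":[0,0,0],"jaw":0.045}
    - {"offset":[0.04,0,0],"angular":[0,0,0],"jaw":0.045}

```text
time_s: 4.2
eef_pos: [594.0, -165.9, 13.4]
ee_rot: [0.0, 0.663, 0.749, 0.0]
force: [0.4, -1.8, 1.1]
grip_width: 0.527
```

Request:
move_arm:
  motion:
    - {"offset":[0.008,0,0],"angular":[0,0,0],"jaw":0.045}
    - {"offset":[0.016,0,0],"angular":[0,0,0],"jaw":0.045}
    - {"offset":[0.024,0,0],"angular":[0,0,0],"jaw":0.045}
    - {"offset":[0.032,0,0],"angular":[0,0,0],"jaw":0.045}

```text
time_s: 4.7
eef_pos: [590.1, -134.1, 13.4]
ee_rot: [0.0, 0.663, 0.749, 0.0]
force: [-0.5, -2.3, 0.9]
grip_width: 0.523
```

```bash
python3 -c "
from h import *
todo(B(-76,0,13),np.load('pg.npy')[1][2])
c=cap('top','t2f.png');cv2.imwrite('pics/t2.png',cv2.resize(c['img'][150:240,195:325,::-1],None,fx=6,fy=6,interpolation=2))"
```

```text
t 4.7 pos [ 590.1 -134.1   13.4] F [-0.46 -2.31  0.91] gw 0.523 tips 11.0
offset [ 0.0834 -0.0018  0.0003] ang [0.01 0.01 0.  ]
```

View pics/t2.png

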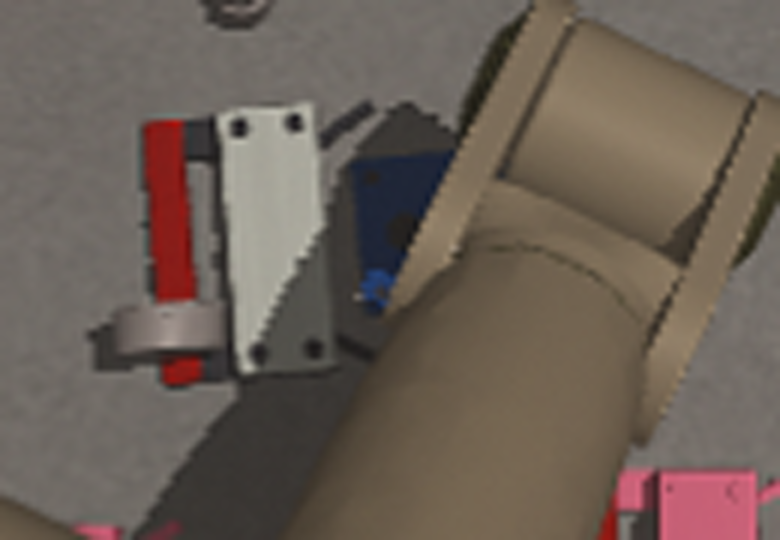

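The plate is entering centred, with its leading edge at about x=358, y 160–310 in the crop, and parallel to the beam. I'll carry on pushing.

Request:
move_arm:
  motion:
    - {"offset":[0.008,0,0],"angular":[0,0,0],"jaw":0.045}
    - {"offset":[0.016,0,0],"angular":[0,0,0],"jaw":0.045}
    - {"offset":[0.024,0,0],"angular":[0,0,0],"jaw":0.045}
    - {"offset":[0.032,0,0],"angular":[0,0,0],"jaw":0.045}
    - {"offset":[0.04,0,0],"angular":[0,0,0],"jaw":0.045}

```text
time_s: 5.38
eef_pos: [585.1, -94.3, 13.2]
ee_rot: [-0.0, 0.663, 0.749, -0.0]
force: [1.0, -1.9, 0.3]
grip_width: 0.524
```

Request:
move_arm:
  motion:
    - {"offset":[0.008,0,0],"angular":[0,0,0],"jaw":0.045}
    - {"offset":[0.016,0,0],"angular":[0,0,0],"jaw":0.045}
    - {"offset":[0.024,0,0],"angular":[0,0,0],"jaw":0.045}
    - {"offset":[0.03,0,0],"angular":[0,0,0],"jaw":0.045}
    - {"offset":[0.034,0,0],"angular":[0,0,0],"jaw":0.045}

```text
time_s: 6.0
eef_pos: [581.0, -60.7, 13.2]
ee_rot: [-0.0, 0.663, 0.749, -0.0]
force: [0.2, -1.6, -0.4]
grip_width: 0.528
```

Request:
move_arm:
  motion:
    - {"offset":[0.001,0,0],"angular":[0,0,0],"jaw":0.045}
    - {"offset":[0.002,0,0],"angular":[0,0,0],"jaw":0.045}
    - {"offset":[0.003,0,0],"angular":[0,0,0],"jaw":0.045}

```text
time_s: 6.38
eef_pos: [580.8, -58.3, 13.3]
ee_rot: [0.0, 0.663, 0.749, -0.0]
force: [0.7, -0.3, -1.1]
grip_width: 0.527
```

Request:
move_arm:
  motion:
    - {"offset":[0.001,0,0],"angular":[0,0,0],"jaw":0.045}
    - {"offset":[0.002,0,0],"angular":[0,0,0],"jaw":0.045}

```text
time_s: 6.62
eef_pos: [580.5, -56.1, 13.3]
ee_rot: [-0.0, 0.663, 0.749, 0.0]
force: [-0.0, -1.8, -0.2]
grip_width: 0.525
```

Request:
move_arm:
  motion:
    - {"offset":[0.001,0,0],"angular":[0,0,0],"jaw":0.045}
    - {"offset":[0.002,0,0],"angular":[0,0,0],"jaw":0.045}

```text
time_s: 6.88
eef_pos: [580.2, -54.1, 13.3]
ee_rot: [-0.0, 0.663, 0.749, 0.0]
force: [0.1, -0.9, -0.5]
grip_width: 0.529
```

Request:
move_arm:
  motion:
    - {"offset":[0.001,0,0],"angular":[0,0,0],"jaw":0.045}
    - {"offset":[0.002,0,0],"angular":[0,0,0],"jaw":0.045}

```text
time_s: 7.12
eef_pos: [580.0, -52.1, 13.3]
ee_rot: [-0.0, 0.663, 0.749, 0.0]
force: [-0.1, -1.1, -1.4]
grip_width: 0.527
```

Request:
move_arm:
  motion:
    - {"offset":[0.001,0,0],"angular":[0,0,0],"jaw":0.045}
    - {"offset":[0.001,0,0],"angular":[0,0,0],"jaw":0.045}

```text
time_s: 7.38
eef_pos: [579.9, -51.1, 13.3]
ee_rot: [-0.0, 0.663, 0.749, 0.0]
force: [-0.5, 1.4, -0.8]
grip_width: 0.527
```

Request:
move_arm:
  motion:
    - {"offset":[0.001,0,0],"angular":[0,0,0],"jaw":0.045}
    - {"offset":[0.002,0,0],"angular":[0,0,0],"jaw":0.045}

```text
time_s: 7.62
eef_pos: [579.7, -49.3, 13.3]
ee_rot: [0.0, 0.663, 0.749, 0.0]
force: [0.4, -1.1, -0.8]
grip_width: 0.528
```

Request:
move_arm:
  motion:
    - {"offset":[0.001,0,0],"angular":[0,0,0],"jaw":0.045}
    - {"offset":[0.001,0,0],"angular":[0,0,0],"jaw":0.045}

```text
time_s: 7.88
eef_pos: [579.6, -49.1, 13.3]
ee_rot: [0.001, 0.663, 0.749, -0.0]
force: [0.1, -6.3, -1.2]
grip_width: 0.525
```

```bash
python3 -c "
from h import *
todo(B(-76,0,13),np.load('pg.npy')[1][2])
c=cap('scene');q=proj(c,[B(0,0,20)])[0];u,v=q.astype(int);print(u-65,v-45)
cv2.imwrite('pics/s3.png',cv2.resize(c['img'][v-45:v+45,u-65:u+65,::-1],None,fx=6,fy=6,interpolation=2))
import pickle;pickle.dump(c,open('s3.pkl','wb'))"
```

```text
t 7.875 pos [579.6 -49.1  13.3] F [ 0.06 -6.31 -1.19] gw 0.525 tips 11.0
offset [-0.0023 -0.0017  0.0003] ang [0.   0.08 0.  ]
210 153
```

View pics/s3.png

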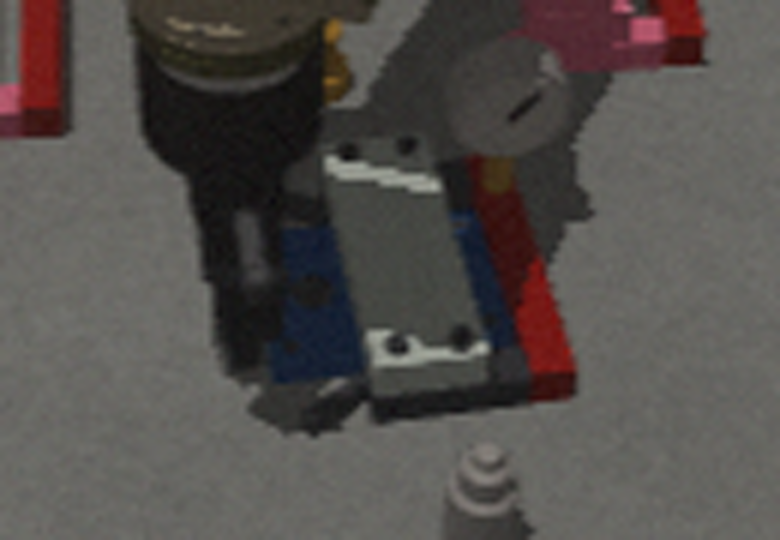

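The plate fills the gap up to the red stop, and the force has risen to 6 N. I'll press 1 mm more to square it up.

Request:
move_arm:
  motion:
    - {"offset":[0.001,0,0],"angular":[0,0,0],"jaw":0.045}
    - {"offset":[0.001,0,0],"angular":[0,0,0],"jaw":0.045}

```text
time_s: 8.18
eef_pos: [579.6, -49.0, 13.5]
ee_rot: [0.001, 0.663, 0.749, -0.001]
force: [-0.8, -11.3, -0.9]
grip_width: 0.529
```

Request:
move_arm:
  motion:
    - {"offset":[-0.005,0,0],"angular":[0,0,0],"jaw":0.045}
    - {"offset":[-0.03,0,0],"angular":[0,0,0],"jaw":0.045}
    - {"offset":[-0.03,0,-0.06],"angular":[0,0,0],"jaw":0.045}
    - {"offset":[-0.03,0,-0.12],"angular":[0,0,0],"jaw":0.02}
    - {"offset":[-0.03,0,-0.18],"angular":[0,0,0],"jaw":0}

```text
time_s: 8.8
eef_pos: [582.8, -76.7, 195.3]
ee_rot: [-0.0, 0.663, 0.749, 0.0]
force: [0.5, -0.3, 0.1]
grip_width: 0.109
```

```bash
python3 -c "
from h import *
todo([506.5,287.5,190],np.load('pg.npy')[1][2])
c=cap('wrist','w2.png');import pickle;pickle.dump(c,open('w2.pkl','wb'))"
```

```text
t 8.8 pos [582.8 -76.7 195.3] F [ 0.46 -0.27  0.09] gw 0.109 tips 11.0
offset [ 0.3708 -0.0313  0.0055] ang [ 0.   -0.04  0.01]
```

View pics/w2.png

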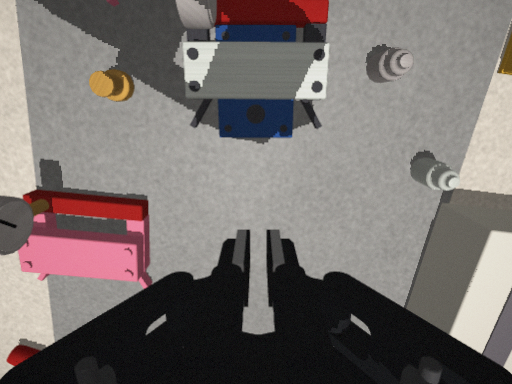

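The plate is square against the red stop: leading edge at v≈25 and trailing edge at v≈137, both level with the beam. Now over to the button with the jaws shut.

Request:
move_arm:
  motion:
    - {"offset":[0.371,-0.031,0],"angular":[0,0,0],"jaw":0}
    - {"offset":[0.371,-0.031,0],"angular":[0,0,0],"jaw":0}
    - {"offset":[0.371,-0.031,0],"angular":[0,0,0],"jaw":0}
    - {"offset":[0.371,-0.031,0],"angular":[0,0,0],"jaw":0}
    - {"offset":[0.371,-0.031,0],"angular":[0,0,0],"jaw":0}

```text
time_s: 9.48
eef_pos: [518.5, 231.0, 193.2]
ee_rot: [-0.0, 0.663, 0.749, 0.0]
force: [0.2, -0.8, 1.3]
grip_width: 0.003
```

Request:
move_arm:
  motion:
    - {"offset":[0.064,-0.005,0],"angular":[0,0,0],"jaw":0}
    - {"offset":[0.064,-0.005,0],"angular":[0,0,0],"jaw":0}
    - {"offset":[0.064,-0.005,0],"angular":[0,0,0],"jaw":0}

```text
time_s: 9.85
eef_pos: [506.5, 291.6, 193.0]
ee_rot: [-0.0, 0.662, 0.749, -0.0]
force: [0.4, -1.0, -0.6]
grip_width: 0.002
```

```bash
python3 -c "
from h import *
todo([506.5,287.5,45],np.load('pg.npy')[1][2])
for n in ('top','scene','wrist'):
  c=cap(n);h=cv2.cvtColor(c['img'],cv2.COLOR_RGB2HSV);m=cv2.inRange(h,(50,110,30),(80,255,255))
  k,_,st,ce=cv2.connectedComponentsWithStats(m)
  for i in range(1,k):
    if st[i,4]>15: print(n,st[i,4],ce[i],pt(c,*ce[i],22).round(1))"
```

```text
t 9.85 pos [506.5 291.6 193. ] F [ 0.4  -0.99 -0.62] gw 0.002 tips 11.0
offset [-0.004  -0.0004  0.148 ] ang [-0.03  0.01  0.03]
top 94 [155.05319149 208.12765957] [505.3 288.   22. ]
scene 103 [367.39805825 178.6407767 ] [508.  289.2  22. ]
wrist 777 [254.81081081 170.36808237] [503.6 294.8  22. ]
```

Request:
move_arm:
  motion:
    - {"offset":[-0.002,0,0.05],"angular":[0,0,0],"jaw":0}
    - {"offset":[-0.002,0,0.1],"angular":[0,0,0],"jaw":0}
    - {"offset":[-0.002,0,0.14],"angular":[0,0,0],"jaw":0}
    - {"offset":[-0.002,0,0.153],"angular":[0,0,0],"jaw":0}
    - {"offset":[-0.002,0,0.153],"angular":[0,0,0],"jaw":0}

```text
time_s: 10.62
eef_pos: [507.2, 289.4, 40.7]
ee_rot: [0.0, 0.663, 0.749, 0.0]
force: [-0.9, -0.1, 0.2]
grip_width: 0.002
```

Request:
move_arm:
  motion:
    - {"offset":[0,0,0.003],"angular":[0,0,0],"jaw":0}
    - {"offset":[0,0,0.006],"angular":[0,0,0],"jaw":0}
    - {"offset":[0,0,0.008],"angular":[0,0,0],"jaw":0}

```text
time_s: 11.0
eef_pos: [507.0, 289.9, 32.7]
ee_rot: [0.0, 0.663, 0.749, 0.0]
force: [0.0, -0.8, 1.5]
grip_width: 0.0
```

Request:
move_arm:
  motion:
    - {"offset":[0,0,0.002],"angular":[0,0,0],"jaw":0}
    - {"offset":[0,0,0.004],"angular":[0,0,0],"jaw":0}
    - {"offset":[0,0,0.0055],"angular":[0,0,0],"jaw":0}
    - {"offset":[0,0,0.0055],"angular":[0,0,0],"jaw":0}

```text
time_s: 11.5
eef_pos: [507.0, 289.9, 27.1]
ee_rot: [0.0, 0.663, 0.749, 0.0]
force: [-0.7, -0.0, 5.4]
grip_width: 0.006
```

Request:
move_arm:
  motion:
    - {"offset":[0,0,0.001],"angular":[0,0,0],"jaw":0}
    - {"offset":[0,0,0.002],"angular":[0,0,0],"jaw":0}
    - {"offset":[0,0,0.002],"angular":[0,0,0],"jaw":0}

```text
time_s: 11.88
eef_pos: [507.2, 290.0, 26.8]
ee_rot: [0.0, 0.662, 0.749, 0.0]
force: [-5.4, -2.8, 19.9]
grip_width: -0.002
```

The button bottomed out: 20 N at TCP z 26.8, about 6 mm below first contact. Now I'll lift clear and check.

Request:
move_arm:
  motion:
    - {"offset":[0,0,-0.01],"angular":[0,0,0],"jaw":0}
    - {"offset":[0,0,-0.06],"angular":[0,0,0],"jaw":0}
    - {"offset":[0,0,-0.12],"angular":[0,0,0],"jaw":0}
    - {"offset":[0,0,-0.18],"angular":[0,0,0],"jaw":0}
    - {"offset":[0,0,-0.18],"angular":[0,0,0],"jaw":0}

```text
time_s: 12.5
eef_pos: [508.2, 290.4, 209.3]
ee_rot: [0.002, 0.663, 0.749, 0.004]
force: [0.3, 0.0, -0.6]
grip_width: -0.003
```

```bash
python3 -c "
from h import *
todo([506.5,287.5,190],np.load('pg.npy')[1][2])
c=cap('top');g=np.load('pg.npy')[1]
cv2.imwrite('pics/t4.png',cv2.resize(c['img'][145:235,130:260,::-1],None,fx=6,fy=6,interpolation=2))
h=cv2.cvtColor(c['img'],cv2.COLOR_RGB2HSV)
m=cv2.inRange(h,(105,130,20),(125,255,255));ys,xs=np.nonzero(m)
k=(ys>150)&(ys<230)&(xs>200)&(xs<320)
co,si=np.cos(g[2]),np.sin(g[2]);R=np.array([[co,si],[-si,co]])
b=np.array([R@(pt(c,x,y,14)[:2]-g[:2]) for x,y in zip(xs[k],ys[k])])
print('blue in bridge frame min/max',b.min(0),b.max(0),len(b))"
```

```text
t 12.5 pos [508.2 290.4 209.3] F [ 0.29  0.04 -0.62] gw -0.003 tips 11.0
offset [-0.0027 -0.0022  0.0193] ang [ 0.48 -0.1   0.01]
blue in bridge frame min/max [-65.25109127 -39.16333048] [41.59190171 39.47357135] 345
```

View pics/t4.png

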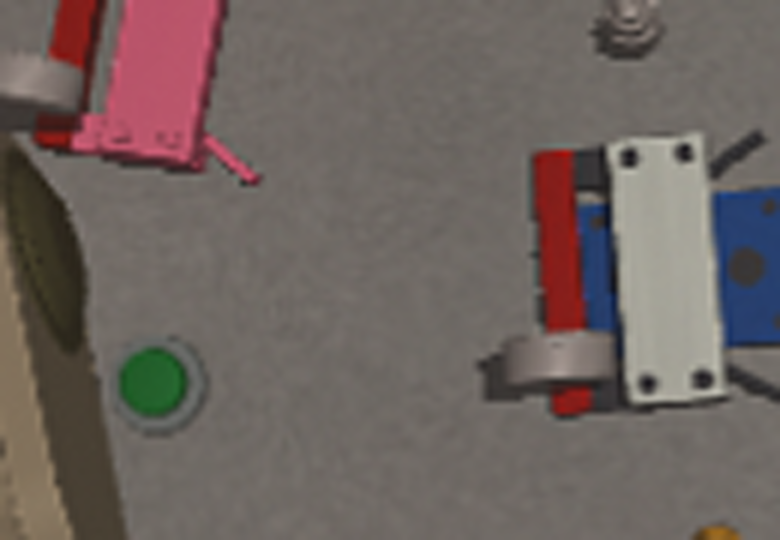

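The plate spans x −65 to +42 (the stop's height hides the rest) and y ±39 in the bridge frame, so it is home and square. The button is released. I'll let the arm settle, then hand in.

Request:
move_arm:
  motion:
    - {"offset":[0,0,0],"angular":[0,0,0],"jaw":0}
    - {"offset":[0,0,0],"angular":[0,0,0],"jaw":0}
    - {"offset":[0,0,0],"angular":[0,0,0],"jaw":0}

```text
time_s: 12.92
eef_pos: [506.6, 289.7, 203.9]
ee_rot: [-0.0, 0.663, 0.749, -0.001]
force: [0.5, -0.1, -0.9]
grip_width: 0.003
```

```bash
python3 -c "
from h import *
print(ctrl.sense()['force'].round(2));print(ctrl.finish_job())"
```

```text
[ 0.52 -0.15 -0.88]
the job is handed in; nothing more can be done
None
```

I pushed the plate flat under the grey bridge with the fingertips about 45 mm apart. It met the red stop, where the force rose to about 11 N, and I backed off. I then pressed the green button with the jaws shut until it bottomed out (20 N, about 6 mm of travel) and lifted clear. The job was handed in at about 13 s.

**Plate:** in the last top view its trailing edge is at x ≈ −65 mm and its sides at y ≈ ±39 mm in the bridge frame. That puts it home and centred, and it looks square to the stop.

**Button and clearance:** the button looks released in that picture; I did not measure its travel. The force reading is near zero (under 1 N), so the arm is touching nothing.

**Disagreements and limits:**
- **Camera calibration:** the top and scene views differed by 2–5 mm on positions.
- **Stop contact:** it came about 2 mm later than computed, within that error.
- **Bystanders:** I did not measure them again at the end, but no unexpected force showed up along the way.

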